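# Put the soldering tools back in their foam cut-outs

## Task

The soldering lesson is over: put the desoldering pump, the screwdriver, the side cutters and the solder reel back, each into the foam insert cut out in its shape, the same way round as the cut-out and lying fully down on its green floor. Set them down rather than dropping them, and leave the half-finished circuit board and the block battery where they are.

Things in the scene. Friction and masses are not known exactly. Their poses are not given: they have to be found in the camera images.
- pump: Loose desoldering pump lying flat: blue barrel 20 mm across (axis 11 mm up) between square black collars 22 mm wide, thin white nozzle, red knob on a rod; 162 mm long, 70 g. Origin: on its underside, below the place to grip (20 mm wide across y). x points to the nozzle tip at +66 mm; barrel with collars spans x -70 to +34 mm, knob end at -96 mm; z up.
- driver: Loose flat-blade screwdriver lying flat: yellow and black squarish handle 22 mm wide and high, steel shaft 5 mm across; 140 mm long, 60 g. Origin: on the handle's underside, near its front, below the place to grip (22 mm wide across y). x points to the blade tip at +85 mm; full-width handle spans x -55 to +5 mm, shaft starts at +20 mm; z up.
- cutters: Loose rigid side cutters lying flat: red handles 14 mm high that spread to 51 mm at the rear, narrow steel jaws; 123 mm long, 70 g. Origin: on the underside just behind the pivot, below the place to grip (both handles are parallel there, 28 mm over both across y, x -18 to +12 mm). x points to the jaw tips at +48 mm; handle ends at -75 mm; z up.
- reel: Loose reel of solder standing upright on its flange: silver drum between navy blue discs, 55 mm across, 42 mm high, 150 g. Origin: centre of its underside; z up; round, its yaw does not matter.
- pump_insert: Fixed black foam block, 20 mm high, cut out 10 mm deep to a lime floor in the pump's shape, 5 to 8 mm play; a black finger channel, as deep and 48 mm wide, crosses it at the origin. Origin: table height, below where the pump's origin belongs; x is the way the nozzle must point; cut-out floor 10 mm above it. Block spans x -112 to +82, y +-42 mm.
- driver_insert: Fixed black foam block like the pump's, 20 mm high, cut out 10 mm deep for the screwdriver (broad handle, thin shaft; 6 to 8 mm play), 48 mm black finger channel across it at the origin. Origin: table height, below where the screwdriver's origin belongs; x is the way the blade must point; lime floor at z 10 mm. Block spans x -71 to +101, y +-42 mm.
- cutters_insert: Fixed black foam block like the pump's, 20 mm high, cut out 10 mm deep for the side cutters (wide at the handles, narrow at the jaws; about 8 mm play), 48 mm black finger channel at the origin. Origin: table height, below where the cutters' origin belongs; x is the way the jaws must point; lime floor at z 10 mm. Block spans x -93 to +64, y +-42 mm.
- reel_insert: Fixed square black foam block, 84 x 84 x 20 mm, with a round cut-out 71 mm across and 10 mm deep (lime floor at z 10 mm) for the solder reel. Origin: table height, below the centre of the cut-out.
- board: Half-soldered green circuit board, 60 x 40 mm, up to 16 mm high, loose in the middle of the bench; not to be disturbed. Origin: centre of its underside.
- battery: Block battery standing upright, black and copper, 18 x 27 mm, 48 mm high, loose in the middle of the bench; not to be disturbed. Origin: centre of its underside.

How it is judged:
By the outcome, as a careful person would: the job done as asked, in the order asked, and still so for the second after the job is handed in, with the robot touching nothing.
It also fails if it takes over 106 s, if anything falls off the work surface, if the arm or the gripper's body presses on something with over 40 N, if the wrist force passes 120 N, or if a joint passes its speed limit or range.

## Robot

A 6-joint arm with a two-finger parallel gripper is mounted at the origin on the work surface. World frame = base frame: x ahead of the robot, y to its left, z up, the work surface at z = 0. Lengths are in m, angles in rad, forces in N, time in s.
With the tool pointing down it reaches from about 0.25 to 0.775 m from the base axis. Payload 4 kg.
Tool frame: the origin (TCP) lies at the very end of the fingers, on their centre line; the grasp point (between the pads) lies 19 mm behind it; x points along the fingers, y is the direction in which the jaws open and shut, and the axes are right-handed (so a half turn about x gives the same grasp; the last joint's range is limited). The gripper opens to 94 mm and grips with 3 to 60 N. Pads are 16 mm wide; open, the fingers measure 119 mm over their backs; the gripper's body (75 mm by 177 mm) begins 78 mm behind the grasp point.
Start: joints at [-1.42, 0.087, 1.371, -0, 1.684, -0.103], TCP at [0.138, -0.532, 0.206] pointing down, gripper open.
Joint ranges: [-3.1, 3.1], [-0.76, 2.03], [0.27, 2.55], [-1.08, 4.22], [0.17, 2.65], [-2.57, 2.57]. Speed limits (rad/s): [2.79, 2.79, 3.14, 3.14, 3.14, 3.14].

## Interface

Orientations are given as [roll, pitch, yaw] about the fixed x, y, z axes, in that order (R = Rz(yaw) Ry(pitch) Rx(roll)).
In Python, from bench import robot gives the robot as it stands.
- The arm moves only by the tool carry_out, never from a script. Its argument "targets" is a list of rows, each a list of 5 numbers: the closure, from 0 (fully open) to 1 (shut), then the shift along the tool's x, y, z in cm, then the turn about the tool's x in degrees. In form: [[fingers, tx, ty, tz, turn], ...]. A call has 1 to 20 rows; each row shifts and turns the commanded pose from where the row before left it, along the tool's axes as they then stand; what a row does not reach is not made up. A row lasts 1/10 s, in which the tool goes at most 50 mm and 8.59 degrees, less where a joint would pass 70% of its speed; a pose out of reach is approached as far as the arm can. A call is refused whole if a number of a shift passes 5 or a number of a turn 8.59, either way. A call with a gripper value outside its range is refused whole. The fingers move at their own pace and stop on an object; the grip force is fixed at half the most. Time passes only in rows, so rows that do not move let the fingers close. It gives the time, the measured TCP pose, the force and the opening at its end, in the units of the state.
- robot.get_obs(): the state, without advancing time (a new reading comes with each control period).
- robot.snapshot(name): name is "scene" or "top"; returns a dict with "image" (480x640x3 uint8, red, green, blue), "camera_matrix" (3x3 intrinsics, pixels), "distortion" ([k1, k2, p1, p2, k3] as OpenCV has them; the pictures are not rectified), "pose" (4x4, takes a point from camera to world coordinates). Camera axes: x right, y up, looking along -z (the intrinsics and any distortion apply to the point x, -y, -z); pixel columns grow to the right and rows downward; lengths in m; the calibration is good to about 2 mm. A picture is of the moment at which its call begins. There is no depth.
- robot.close_job(): hands the job in, once; it reports no verdict.
The state is a dict: "time": time; "joint_positions": joint angles; "qvel": joint speeds; "joint_torque": joint torques, N m; "tool_pos": TCP position; "ee_rot": TCP orientation; "wrist_force": force on the tool from outside, world axes, zero at the start; "wrist_torque": the same for the moment, N m; "width": finger opening in m.
Only numpy, scipy, OpenCV 4.12 (cv2) and the standard library are available. Lean on these libraries where they do the work, as an engineer would, in place of code of your own. Each camera call takes 0.05 s, during which the arm holds its last target. There are 200 camera calls.

## Working session

There is one attempt and no reset: what is moved stays moved. The work goes in short steps, Python scripts to look and compute and a tool call to move; the robot and the scene stay as the last step left them, time stands still between calls to the robot, and variables do not carry over. Pictures are saved under pics/ and viewed, about 12 in all and at most 16, crops included, and the job is handed in when it is done.

Besides the shell and the picture viewer there is one more tool, called as name([rows], argument=value, ...), one row to a line, values as JSON. carry_out: Moves the arm, as the interface text tells. Its arguments: {"type":"object","properties":{"targets":{"type":"array","items":{"type":"array","items":{"type":"number"}}}},"required":["targets"]}

```bash
ls; mkdir -p pics
python3 - <<'E'
from bench import robot
import cv2
for n in ("top","scene"):
    s=robot.snapshot(n); cv2.imwrite(f"pics/{n}0.png",s["image"][:,:,::-1])
    print(n,s["camera_matrix"],s["distortion"],s["pose"])
o=robot.get_obs()
for k,v in o.items(): print(k,v)
E
```

```text
pics
top [[603.40457311   0.         326.99846862]
 [  0.         603.40457311 237.12907646]
 [  0.           0.           1.        ]] [-0.16978576  0.          0.          0.          0.        ] [[-0.11756743  0.97290582 -0.19907829  0.33694611]
 [-0.99306044 -0.11578094  0.02063318  0.0076425 ]
 [-0.00297533  0.20012257  0.97976635  1.10074283]
 [ 0.          0.          0.          1.        ]]
scene [[586.00614974   0.         315.28188543]
 [  0.         586.00614974 245.07227668]
 [  0.           0.           1.        ]] [-0.02372647  0.          0.          0.          0.        ] [[ 0.04957276 -0.66942463  0.74122412  1.24365161]
 [ 0.99875644  0.02928523 -0.04034793 -0.05335999]
 [ 0.00530298  0.74230252  0.67004391  0.66447105]
 [ 0.          0.          0.          1.        ]]
time 0.1
joint_positions [-1.42014471e+00  8.78706849e-02  1.37205232e+00 -1.79963091e-05
  1.68361162e+00 -1.03113615e-01]
qvel [-0.00076158 -0.00126421 -0.00226821 -0.00107275  0.00097788 -0.00041646]
joint_torque [ 1.73048964e-03 -3.41254485e+01 -3.03300691e+01  7.18405587e-02
  3.04782204e-02 -1.06996611e-04]
tool_pos [ 0.13798708 -0.53191075  0.20445269]
ee_rot [-1.66470009  1.56885427  1.73065579]
wrist_force [-0.25301808 -0.66610556 -0.52205099]
wrist_torque [-0.02762079 -0.01778617 -0.01614567]
width 0.09391565279862185
```

View pics/top0.png

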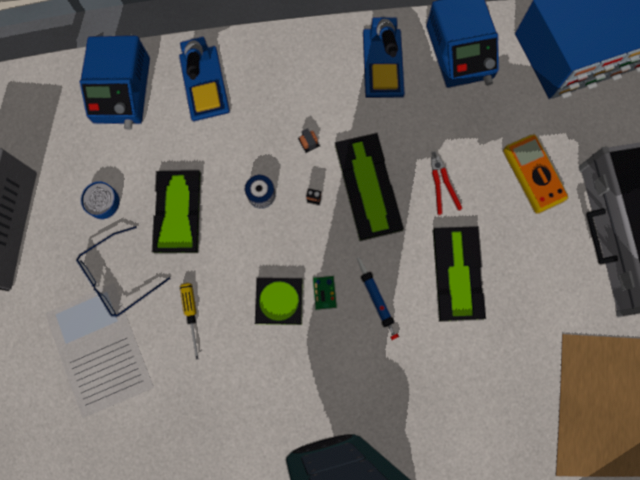

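View pics/scene0.png

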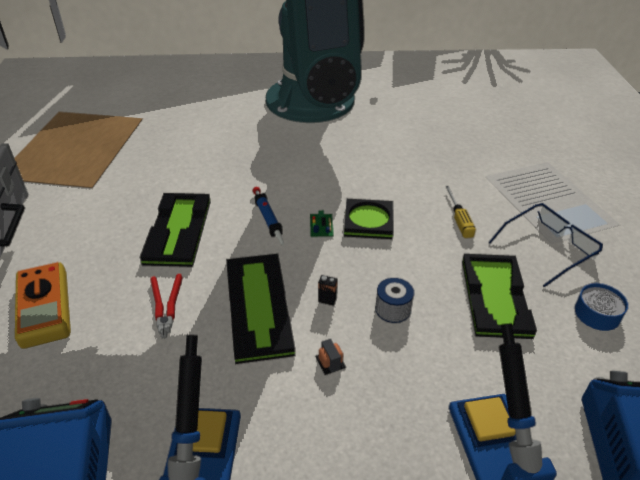

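The top view (x up, y left) shows the pump insert at (368,187), driver insert (460,272), cutters insert (177,211) and reel insert (279,300). The loose pump is at (376,300), driver (190,318), cutters (444,182), reel (260,190), board (324,292) and battery (314,196). I'll zoom in next.

```bash
cat > h.py <<'E'
import numpy as np, cv2
from bench import robot
def cam(n):
    s=robot.snapshot(n); return s
def proj(s,P):
    P=np.atleast_2d(P).astype(float); T=np.linalg.inv(s["pose"]); c=P@T[:3,:3].T+T[:3,3]
    c=c*[1,-1,-1]
    return cv2.projectPoints(c,np.zeros(3),np.zeros(3),s["camera_matrix"],s["distortion"])[0][:,0]
def world(s,uv,z):
    uv=np.atleast_2d(uv).astype(float)
    n=cv2.undistortPoints(uv[:,None],s["camera_matrix"],s["distortion"])[:,0]
    d=np.c_[n[:,0],-n[:,1],-np.ones(len(n))]@s["pose"][:3,:3].T; o=s["pose"][:3,3]
    return o+d*((z-o[2])/d[:,2])[:,None]
def mask(s,name):
    h=cv2.cvtColor(s["image"],cv2.COLOR_RGB2HSV); H,S,V=[h[...,i].astype(int) for i in range(3)]
    if name=="lime": return (H>35)&(H<55)&(S>180)&(V>60)
    if name=="red": return ((H<6)|(H>174))&(S>150)&(V>60)
    if name=="yellow": return (H>18)&(H<33)&(S>150)&(V>70)
    if name=="blue": return (H>100)&(H<125)&(S>120)&(V>25)
def comps(m,amin=30):
    n,l,st,c=cv2.connectedComponentsWithStats(m.astype(np.uint8),connectivity=8)
    return [(l==i,st[i],c[i]) for i in range(1,n) if st[i][4]>=amin]
E
python3 - <<'E'
from h import *
for n in("top","scene"):
    s=cam(n)
    for col,z in (("lime",.01),("red",.011),("yellow",.011),("blue",.011)):
        for m,st,c in comps(mask(s,col),12):
            if st[4]>2500: continue
            ys,xs=np.nonzero(m); w=world(s,np.c_[xs,ys],z)[:,:2]; r=cv2.minAreaRect((w*1000).astype(np.float32))
            print(n,col,st[4],c.round(),np.round(w.mean(0)*1000),"rect",np.round(r[0],1),np.round(r[1],1),round(r[2],1))
    if n=="top": im=s["image"][125:365,150:490]; cv2.imwrite("pics/c1.png",cv2.resize(im,None,fx=2.35,fy=2.35,interpolation=cv2.INTER_CUBIC)[:,:,::-1])
E
```

```text
top lime 1576 [369. 189.] [ 642. -105.] rect [ 648.1 -103.8] [175.9  37.9] 6.9
top lime 1830 [176. 215.] [634. 262.] rect [643.4 263.8] [ 63.  140.5] 85.8
top lime 1385 [459. 280.] [ 451. -247.] rect [ 463.8 -247.5] [ 40.  156.3] 85.3
top lime 1206 [279. 300.] [453.  85.] rect [453.5  84.8] [69.2 69.2] 83.7
top red 29 [613.  61.] [ 860. -652.] rect [ 860.1 -651.9] [ 3.5 44.8] 14.1
top red 75 [461.  67.] [ 871. -324.] rect [ 872.  -323.7] [19.8 17.9] 84.5
top red 80 [ 93. 106.] [880. 419.] rect [879.6 419.4] [23.3 15.3] 81.2
top red 206 [450. 188.] [ 625. -257.] rect [ 623.4 -257.2] [85.4 11.8] 13.4
top red 187 [437. 190.] [ 623. -233.] rect [ 621.4 -233. ] [10.4 84.7] 88.3
top red 23 [394. 336.] [ 364. -114.] rect [ 364.1 -113.9] [ 5.6 12.1] 19.2
top yellow 571 [385.  76.] [ 869. -167.] rect [ 869.3 -167.1] [47.8 50.5] 83.7
top yellow 623 [206.  97.] [868. 189.] rect [867.6 189. ] [55.2 48.7] 7.2
top yellow 650 [527. 181.] [ 623. -409.] rect [ 636.4 -427.6] [144.7  74.2] 17.8
top yellow 356 [188. 300.] [473. 251.] rect [473.8 250.9] [59.7 21.3] 4.1
top blue 1674 [381.  57.] [ 911. -1
[... 2158 characters left out ...]
.3  2.1] 32.3
scene blue 61 [589. 255.] [565. 436.] rect [567.4 432.5] [12.7 91.1] 39.1
scene blue 18 [560. 273.] [605. 372.] rect [604.9 372.4] [ 1.4 40.5] 34.7
scene blue 407 [395. 293.] [635. 102.] rect [631.6 102.8] [53.  52.6] 87.4
scene blue 883 [598. 312.] [688. 400.] rect [675.2 407.9] [67.  99.5] 49.4
scene blue 17 [207. 409.] [ 826. -167.] rect [ 825.6 -166.9] [20.6  1.3] 83.2
scene blue 1442 [221. 452.] [ 885. -145.] rect [ 873.2 -153.1] [48.6 92.8] 84.8
scene blue 262 [521. 422.] [863. 228.] rect [863.2 228. ] [16.2 33.8] 0.4
scene blue 375 [182. 440.] [ 867. -194.] rect [ 872.  -190.9] [33.4 35.7] 87.5
scene blue 65 [165. 474.] [ 911. -209.] rect [ 908.2 -210.6] [19.2  9.1] 12.3
```

View pics/c1.png

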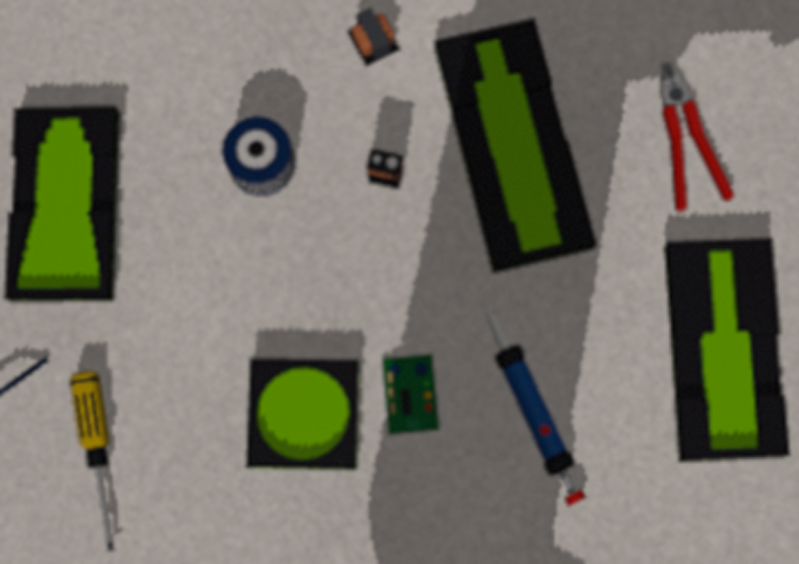

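The crop shows the cutters' jaws and their cut-out both pointing up. The driver lies with its blade down while its cut-out has the shaft up. The pump's nozzle is up, and which way round its cut-out lies still has to be checked. Next I'll fit the block outlines.

```bash
cat > fit.py <<'E'
from h import *
from scipy.optimize import minimize
S={n:cam(n) for n in("top","scene")}
blocks={"pump_insert":(.648,-.104,6.9,-.112,.082,.042),"driver_insert":(.455,-.247,-4.7,-.071,.101,.042),"cutters_insert":(.65,.263,-4.2,-.093,.064,.042),"reel_insert":(.453,.085,-4,-.042,.042,.042)}
def dark(s):
    m=(s["image"].max(2)<58)|mask(s,"lime")
    h=cv2.cvtColor(s["image"],cv2.COLOR_RGB2HSV); return m|((h[...,0]>30)&(h[...,0]<60)&(h[...,1]>150))
def poly(s,p,b,flip=False,K=4):
    x,y,a=p; c,q=np.cos(a),np.sin(a); x0,x1,w=b
    if flip: x0,x1=-x1,-x0
    P=np.array([[x+c*X-q*Y,y+q*X+c*Y,Z] for X in(x0,x1) for Y in(-w,w) for Z in(0,.02)])
    return cv2.convexHull((proj(s,P)).astype(np.float32))[:,0]
def iou(s,M,pl,k=4):
    lo=np.floor(pl.min(0)-12).astype(int); hi=np.ceil(pl.max(0)+12).astype(int)
    sub=cv2.resize(M[lo[1]:hi[1],lo[0]:hi[0]].astype(np.uint8),None,fx=k,fy=k,interpolation=cv2.INTER_NEAREST)
    im=np.zeros_like(sub); cv2.fillPoly(im,[np.round((pl-lo+.5)*k*16-8).astype(np.int32)],1,shift=4)
    return 1-(sub&im).sum()/(sub|im).sum()
if __name__=="__main__":
    for n,b in blocks.items():
        for sel in (["top"],["scene"],["top","scene"]):
            best=None
            # centre parametrisation, so orientation 180 not decided here
            a0=np.radians(b[2]); 
            L=(b[4]-b[3])/2; bb=(-L,L,b[5])
            mid=(b[3]+b[4])/2
            x0=[b[0]+mid*np.cos(a0)*(n!="pump_insert"),b[1]+mid*np.sin(a0)*(n!="pump_insert"),a0]
            D={c:dark(S[c]) for c in sel}
            f=lambda p:sum(iou(S[c],D[c],poly(S[c],(x0[0]+p[0]/100,x0[1]+p[1]/100,a0+p[2]/20),bb)) for c in sel)
            r=min((minimize(f,i,method="Nelder-Mead",options=dict(initial_simplex=np.array([i,i+[1,0,0],i+[0,1,0],i+[0,0,1]]),xatol=.005,fatol=1e-5)) for i in (np.zeros(3),np.array([-.5,-.5,-.5]))),key=lambda r:r.fun)
            p=r.x
            print(n,sel,"centre",np.round([1e3*x0[0]+10*p[0],1e3*x0[1]+10*p[1],np.degrees(a0+p[2]/20)],1),"loss",round(r.fun,3))
E
python3 - <<'E'
import runpy; runpy.run_path("fit.py",run_name="__main__")
from h import *
s=cam("top"); im=s["image"][125:245,330:410]; a=cv2.resize(im,None,fx=5,fy=5,interpolation=cv2.INTER_CUBIC)
s=cam("scene"); im=s["image"][248:368,220:300]; b=cv2.resize(im,None,fx=5,fy=5,interpolation=cv2.INTER_CUBIC)
cv2.imwrite("pics/c2.png",np.clip(np.hstack([a,b])[:,:,::-1].astype(float)*1.8,0,255).astype(np.uint8))
E
```

```text
pump_insert ['top'] centre [ 647.1 -104.3    6.7] loss 0.034
pump_insert ['scene'] centre [ 647.4 -106.5    6.7] loss 0.029
pump_insert ['top', 'scene'] centre [ 647.1 -105.6    6.5] loss 0.082
driver_insert ['top'] centre [ 463.5 -247.1   -5.1] loss 0.063
driver_insert ['scene'] centre [ 463.1 -249.9   -4.1] loss 0.06
driver_insert ['top', 'scene'] centre [ 463.4 -248.6   -4.5] loss 0.127
cutters_insert ['top'] centre [642.4 260.3  -6.1] loss 0.055
cutters_insert ['scene'] centre [641.8 257.8  -6. ] loss 0.1
cutters_insert ['top', 'scene'] centre [642.  258.2  -6.3] loss 0.165
reel_insert ['top'] centre [452.6  85.5  -7.2] loss 0.066
reel_insert ['scene'] centre [452.4  83.6  -8.3] loss 0.103
reel_insert ['top', 'scene'] centre [452.6  84.2  -7. ] loss 0.18
```

View pics/c2.png

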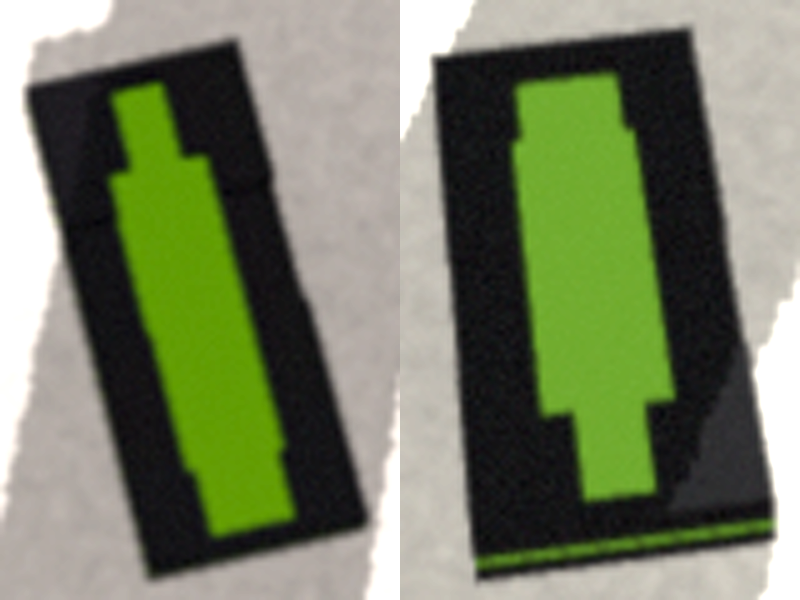

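The pump cut-out's narrow nozzle end is at the top of the picture, towards +x, so its yaw is about +6.6°. Now I'll fit the loose objects.

```bash
cat > fit2.py <<'E'
from fit import *
box=lambda x0,x1,w,z0,z1:[[X,Y,Z] for X in(x0,x1) for Y in(-w,w) for Z in(z0,z1)]
M={"pump":(box(-.070,.034,.011,0,.022),("blue","dark")),
 "driver":(box(-.055,.005,.011,0,.022)+box(.005,.02,.005,.006,.016),("yellow","dark")),
 "cutters":(box(-.075,-.07,.0255,0,.014)+box(-.02,.012,.014,0,.014),("red",)),
 "reel":([[.0275*np.cos(t),.0275*np.sin(t),.042] for t in np.arange(0,6.28,.2)],("blue",))}
def fit(n,s,g,R=None,base=0,show=True):
    pts,cols=M[n]; pts=np.array(pts)+[0,0,base]
    def hull(p):
        x,y,a=p; c,q=np.cos(a),np.sin(a)
        return cv2.convexHull(proj(s,np.c_[x+c*pts[:,0]-q*pts[:,1],y+q*pts[:,0]+c*pts[:,1],pts[:,2]]).astype(np.float32))[:,0]
    m=np.zeros((480,640),bool)
    for c in cols: m|=(s["image"].max(2)<50) if c=="dark" else mask(s,c)
    near=np.zeros((480,640),np.uint8); cv2.fillPoly(near,[hull(g).astype(np.int32)],1); near=cv2.dilate(near,np.ones((15,15)))
    m&=near>0
    m=np.any([k for k,st,c in comps(m,15)],0)
    mh=np.zeros((480,640),np.uint8); ys,xs=np.nonzero(m); cv2.fillPoly(mh,[cv2.convexHull(np.c_[xs,ys].astype(np.int32))],1)
    f=lambda p:iou(s,mh,hull((g[0]+p[0]/100,g[1]+p[1]/100,g[2]+p[2]/10)))
    r=min((minimize(f,i,method="Nelder-Mead",options=dict(initial_simplex=np.array([i,i+[1,0,0],i+[0,1,0],i+[0,0,1]]),xatol=.005,fatol=1e-5)) for i in(np.zeros(3),np.array([-.5,-.5,-.5]))),key=lambda r:r.fun)
    p=r.x
    return np.array([g[0]+p[0]/100,g[1]+p[1]/100,g[2]+p[2]/10]),r.fun,hull
G={"pump":(.455,-.086,np.radians(17)),"driver":(.45,.25,np.radians(184)),"cutters":(.65,-.245,np.radians(6)),"reel":(.645,.1,0)}
if __name__=="__main__":
    V={n:cv2.resize(S[n]["image"],None,fx=4,fy=4,interpolation=cv2.INTER_CUBIC)[:,:,::-1].copy() for n in S}; C=[]
    for n in M:
        for c in S:
            p,l,h=fit(n,S[c],G[n]); print(n,c,np.round([p[0]*1e3,p[1]*1e3,np.degrees(p[2])],1),round(l,3))
            q=h(p); cv2.polylines(V[c],[np.round(q*4+1.5).astype(np.int32)],True,(255,0,255),1); m=(q.mean(0)*4).astype(int)
            C.append(cv2.resize(V[c][m[1]-150:m[1]+150,m[0]-100:m[0]+100],(200,300)))
    cv2.imwrite("pics/c3.png",np.vstack([np.hstack(C[:4]),np.hstack(C[4:])]))
E
python3 fit2.py
```

```text
pump top [450.7 -86.3  17.2] 0.113
pump scene [450.5 -89.7  15.3] 0.181
driver top [449.1 248.9 185.2] 0.204
driver scene [443.2 249.3 178.1] 0.268
cutters top [ 654.  -245.4    2.1] 0.188
cutters scene [ 650.5 -245.6    7.9] 0.185
reel top [657.3  97.6  -5.3] 0.119
reel scene [660.5  95.4  -5.9] 0.094
```

View pics/c3.png

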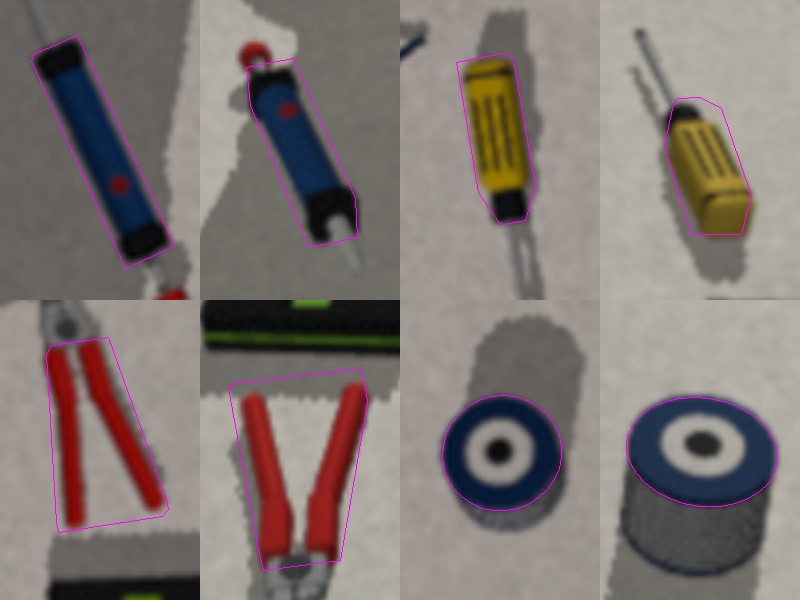

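```bash
cat >> h.py <<'E'
from scipy.spatial.transform import Rotation as Ro
def tool():
    o=robot.get_obs(); return o["tool_pos"],Ro.from_euler("xyz",o["ee_rot"]).as_matrix(),o
def plan(x,y,z,jaw=None):
    """shift (cm) in present tool axes to reach x,y,z; turn (deg) so tool y lies at yaw jaw (no 180 folding)"""
    p,R,o=tool(); d=R.T@(np.array([x,y,z])-p)*100; jy=np.degrees(np.arctan2(R[1,1],R[0,1]))
    print("t",round(o["time"],2),"tcp mm",np.round(p*1e3,1),"shift cm",np.round(d,2),"jaw yaw",round(jy,2),"tilt",np.round(R[:,0],3),"J1,J6",np.round(np.degrees(o["joint_positions"][[0,5]]),1),"F",np.round(o["wrist_force"],1),"w",round(o["width"]*1e3,1))
    if jaw is not None: print("turn deg",round(-((jaw-jy+180)%360-180),2))
E
python3 - <<'E'
from fit2 import *
for n,a in(("driver",184.2),("cutters",5.9),("pump",17.1)):
    for c in S:
        pts,cols=M[n]; g=(G[n][0],G[n][1],np.radians(a))
        # fixed-yaw fit: penalise by wrapping
        import scipy.optimize
        p,l,h=fit(n,S[c],g)
        m=np.zeros((480,640),bool)
        for k in cols: m|=(S[c]["image"].max(2)<50) if k=="dark" else mask(S[c],k)
        near=np.zeros((480,640),np.uint8); cv2.fillPoly(near,[h(p).astype(np.int32)],1); m&=cv2.dilate(near,np.ones((11,11)))>0
        m=max(comps(m,15),key=lambda t:t[1][4])[0] if n!="cutters" else np.any([k for k,_,_ in comps(m,15)],0)
        ys,xs=np.nonzero(m); mh=np.zeros((480,640),np.uint8); cv2.fillPoly(mh,[cv2.convexHull(np.c_[xs,ys].astype(np.int32))],1)
        f=lambda q:iou(S[c],mh,h((g[0]+q[0]/100,g[1]+q[1]/100,g[2])))
        r=minimize(f,[.2,.2],method="Nelder-Mead",options=dict(initial_simplex=[[-.4,-.4],[1,0],[0,1]],xatol=.005,fatol=1e-5))
        print(n,c,np.round([1e3*g[0]+10*r.x[0],1e3*g[1]+10*r.x[1],a],1),round(r.fun,3))
s=S["top"]
print("board",world(s,[324,292],.005),"battery",world(s,[314,196],.03))
plan(.4506,-.088,.15,107.1)
E
```

```text
driver top [449.9 249.3 184.2] 0.215
driver scene [448.9 244.4 184.2] 0.294
cutters top [ 653.7 -241.     5.9] 0.191
cutters scene [ 648.  -245.4    5.9] 0.191
pump top [451.2 -86.4  17.1] 0.113
pump scene [450.  -88.6  17.1] 0.197
board [[0.45889332 0.00199023 0.005     ]] battery [[ 6.33974096e-01 -2.50081803e-04  3.00000000e-02]]
t 0.6 tcp mm [ 138.1 -532.4  205.5] shift cm [  5.55 -35.17 -41.41] jaw yaw -75.46 tilt [ 0. -0. -1.] J1,J6 [-81.4  -5.9] F [ 0.1 -0.8 -0.1] w 94.0
turn deg 177.44
```

carry_out([
  [0.4,0.3,-1.0,-1.2,0],
  [0.4,0.3,-1.8,-2.2,0],
  [0.4,0.3,-2.0,-2.3,0],
  [0.4,0.3,-2.0,-2.3,0],
  [0.4,0.3,-2.0,-2.3,0],
  [0.4,0.3,-2.0,-2.3,0],
  [0.4,0.3,-2.0,-2.3,0],
  [0.4,0.3,-2.0,-2.3,0],
  [0.4,0.3,-2.0,-2.3,0],
  [0.4,0.3,-2.0,-2.3,0],
  [0.4,0.3,-2.0,-2.3,0],
  [0.4,0.3,-2.0,-2.3,0],
  [0.4,0.3,-2.0,-2.3,0],
  [0.4,0.3,-2.0,-2.3,0],
  [0.4,0.3,-2.0,-2.3,0],
  [0.4,0.3,-2.0,-2.3,0],
  [0.4,0.3,-2.0,-2.3,0],
  [0.4,0.3,-2.0,-2.3,0],
  [0.4,0,-0.4,-1.2,-2.6],
  [0.4,0,0,0,0],
])

```text
time: 2.6
tool_pos: [0.4508, -0.0866, 0.1513]
ee_rot: [0.059, 1.57, -2.779]
wrist_force: [-0.4, 0.5, 0.7]
width: 0.0565
```

Run:
```python
from h import *
plan(.4506,-.0875,.004,-72.9)
s=cam("top");p,R,o=tool(); print(proj(s,p).round())
im=s["image"][215:365,300:460]; cv2.imwrite("pics/c4.png",cv2.resize(im,None,fx=4,fy=4,interpolation=cv2.INTER_CUBIC)[:,:,::-1])
```

```text
t 2.6 tcp mm [450.8 -86.6 151.3] shift cm [14.73  0.08  0.04] jaw yaw -72.62 tilt [-0. -0. -1.] J1,J6 [-17.9  54.7] F [-0.4  0.5  0.7] w 56.5
turn deg 0.28
[[380. 280.]]
```

View pics/c4.png

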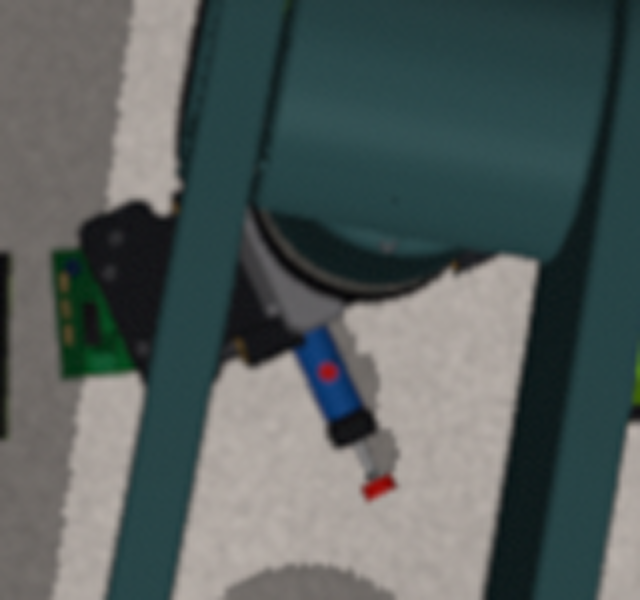

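The arm covers the nozzle half, but the jaws straddle the barrel as planned. I'll descend and grip.

carry_out([
  [0.4,2,0.1,0,0.3],
  [0.4,2.5,0,0,0],
  [0.4,2.5,0,0,0],
  [0.4,2.5,0,0,0],
  [0.4,2.0,0,0,0],
  [0.4,1.5,0,0,0],
  [0.4,1.0,0,0,0],
  [0.4,0.6,0,0,0],
  [0.4,0,0,0,0],
  [1,0,0,0,0],
  [1,0,0,0,0],
  [1,0,0,0,0],
  [1,0,0,0,0],
  [1,0,0,0,0],
  [1,0,0,0,0],
  [1,0,0,0,0],
])

```text
time: 4.25
tool_pos: [0.4509, -0.0887, 0.0057]
ee_rot: [2.646, 1.57, -0.202]
wrist_force: [-0.4, 0.7, 1.2]
width: 0.0191
```

carry_out([
  [1,-0.5,0,0,0],
  [1,-1,0,0,0],
  [1,-2,0,0,0],
  [1,-2,0,0,0],
  [1,-1.5,0,0,0],
  [1,0,0,0,0],
])

```text
time: 4.85
tool_pos: [0.4528, -0.0894, 0.0787]
ee_rot: [2.514, 1.564, -0.333]
wrist_force: [-0.1, 0.6, -0.3]
width: 0.019
```

Run:
```python
from h import *
plan(.6621,-.1037,.08,-83.4)
s=cam("scene"); im=s["image"][130:280,180:340]; cv2.imwrite("pics/c5.png",cv2.resize(im,None,fx=4,fy=4,interpolation=cv2.INTER_CUBIC)[:,:,::-1])
```

```text
t 4.85 tcp mm [452.8 -89.4  78.7] shift cm [-1.000e-02  7.440e+00 -1.962e+01] jaw yaw -73.16 tilt [ 0.006 -0.002 -1.   ] J1,J6 [-18.2  55. ] F [-0.1  0.6 -0.3] w 19.0
turn deg 10.24
```

View pics/c5.png

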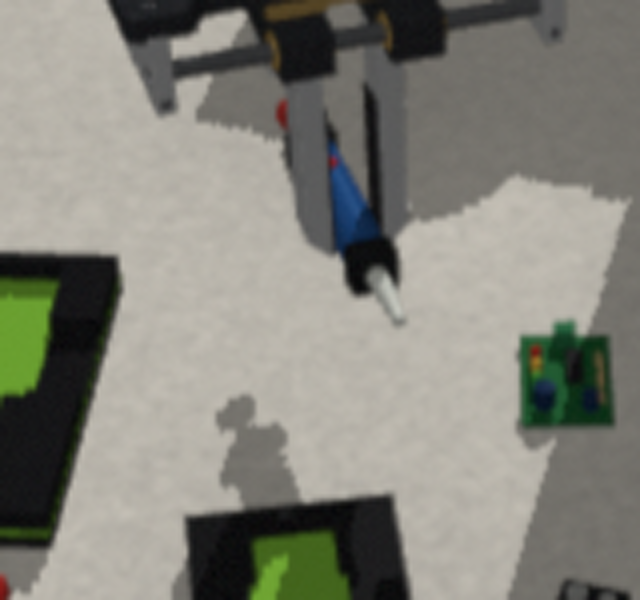

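The pump is held level by the barrel, with the nozzle tip at about (280,209) in the scene image. Moving over the insert.

Run:
```python
from h import *
s=cam("scene"); p,R,o=tool(); a=np.radians(-73.16+90); ax=np.array([np.cos(a),np.sin(a),0])
for d in(.034,.066): print(d,proj(s,p+ax*d+[0,0,-.0045+.011]))
```

```text
0.034 [[274.51780119 198.34850142]]
0.066 [[280.32306301 209.96464339]]
```

carry_out([
  [1,0,0.4,-1.0,0],
  [1,0,0.7,-1.8,0],
  [1,0,0.7,-1.9,0],
  [1,0,0.7,-1.9,0],
  [1,0,0.7,-1.9,0],
  [1,0,0.7,-1.9,0],
  [1,0,0.7,-1.9,0],
  [1,0,0.7,-1.9,0],
  [1,0,0.7,-1.9,0],
  [1,0,0.7,-1.8,0],
  [1,0,0.5,-1.0,0],
  [1,0,0.2,-0.6,0],
  [1,0,0,0,3],
  [1,0,0,0,4],
  [1,0,0,0,3.2],
  [1,0,0,0,0],
  [1,0,0,0,0],
])

```text
time: 6.65
tool_pos: [0.6585, -0.1029, 0.0746]
ee_rot: [-0.296, 1.57, 2.962]
wrist_force: [-0.4, 0.1, -1.3]
width: 0.0191
```

Run:
```python
from h import *
plan(.6621,-.1037,.016,-83.4)
s=cam("scene"); p,R,o=tool(); a=np.arctan2(R[1,1],R[0,1])+np.pi/2; ax=np.array([np.cos(a),np.sin(a),0])
u0,v0=200,215
im=cv2.resize(s["image"][v0:v0+150,u0:u0+160],None,fx=5,fy=4*1.25,interpolation=cv2.INTER_CUBIC)[:,:,::-1].copy()
for d in(-.070,.034,.066,-.096):
    q=proj(s,p+ax*d+[0,0,-.0045+.011])[0]; cv2.circle(im,(int((q[0]-u0)*5+2),int((q[1]-v0)*5+2)),3,(255,0,255),-1)
cv2.imwrite("pics/c6.png",im[:600])
```

```text
t 6.65 tcp mm [ 658.5 -102.9   74.6] shift cm [ 5.86  0.12 -0.35] jaw yaw -83.29 tilt [-0.001  0.    -1.   ] J1,J6 [-13.7  69.5] F [-0.4  0.1 -1.3] w 19.1
turn deg 0.11
```

View pics/c6.png

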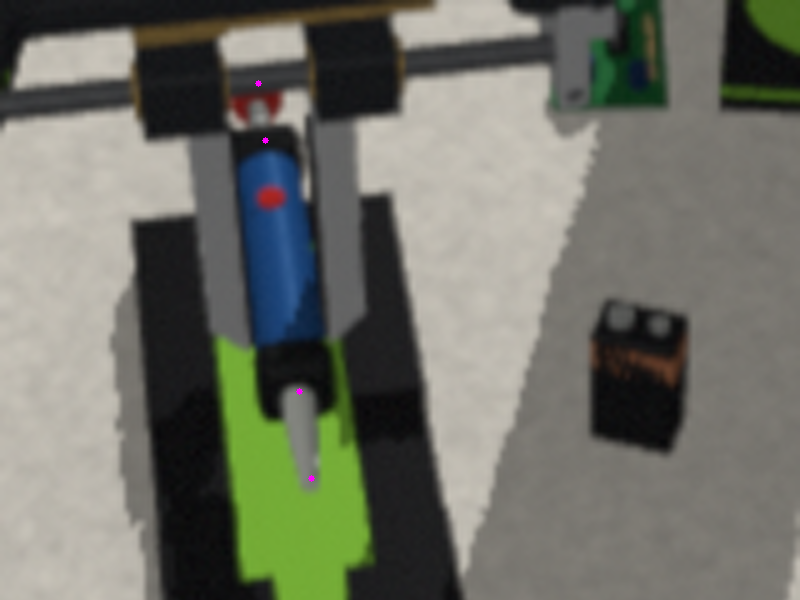

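The pump hangs level over the cut-out with its nozzle end correctly oriented. The tip is about (262,312) in full image pixels, roughly 1-2 px ahead of the prediction. I'll adjust and go down most of the way.

carry_out([
  [1,0.5,0.1,-0.1,0],
  [1,1.0,0.1,-0.1,0],
  [1,1.0,0,-0.1,0],
  [1,0.7,0,0,0.1],
  [1,0.3,0,0,0],
  [1,0,0,0,0],
  [1,0,0,0,0],
])

```text
time: 7.4
tool_pos: [0.6622, -0.1047, 0.0407]
ee_rot: [2.52, 1.57, -0.507]
wrist_force: [-0.2, -0.6, -1.3]
width: 0.0191
```

Run:
```python
from h import *
plan(.6615,-.1045,.0158,-83.4)
s=cam("scene")
im=cv2.resize(s["image"][225:375,200:320],None,fx=4,fy=4,interpolation=cv2.INTER_CUBIC)[:,:,::-1]
t=cam("top"); im2=cv2.resize(t["image"][115:265,320:400],None,fx=4,fy=4,interpolation=cv2.INTER_CUBIC)[:,:,::-1]
cv2.imwrite("pics/c7.png",np.hstack([im,im2]))
```

```text
t 7.4 tcp mm [ 662.2 -104.7   40.7] shift cm [ 2.49 -0.03  0.07] jaw yaw -83.45 tilt [ 0. -0. -1.] J1,J6 [-13.8  69.6] F [-0.2 -0.6 -1.3] w 19.1
turn deg -0.05
```

View pics/c7.png

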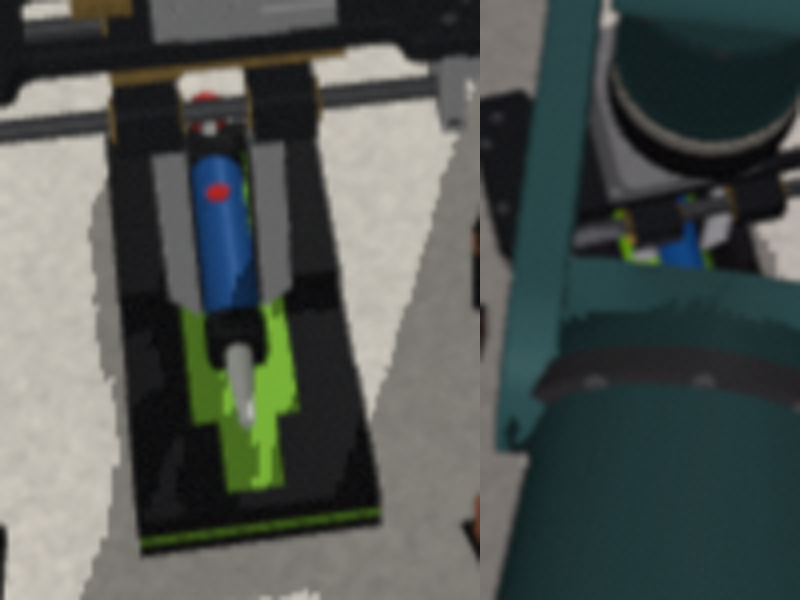

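The pump is aligned over the cut-out and centred between the lime edges. I'll lower the last part slowly.

carry_out([
  [1,0.6,0,0.05,0],
  [1,0.6,0,0,0],
  [1,0.4,0,0,0],
  [1,0.3,0,0,0],
  [1,0.2,0,0,0],
  [1,0.2,0,0,0],
  [1,0.1,0,0,0],
  [1,0,0,0,0],
  [1,0,0,0,0],
])

```text
time: 8.4
tool_pos: [0.6617, -0.1047, 0.0167]
ee_rot: [2.545, 1.57, -0.482]
wrist_force: [0.0, -0.4, -0.7]
width: 0.0193
```

carry_out([
  [1,0.1,0,0,0],
  [1,0,0,0,0],
  [1,0.05,0,0,0],
  [1,0,0,0,0],
  [1,0,0,0,0],
])

```text
time: 8.9
tool_pos: [0.6618, -0.1048, 0.0158]
ee_rot: [2.683, 1.57, -0.345]
wrist_force: [-0.6, -0.2, 3.9]
width: 0.0193
```

It has landed with light contact. Release and retreat.

carry_out([
  [0.72,0,0,0,0],
  [0.6,0,0,0,0],
  [0.5,0,0,0,0],
  [0.5,0,0,0,0],
  [0.5,-0.5,0,0,0],
  [0.5,-2,0,0,0],
  [0.5,-3,0,0,0],
  [0.5,-3,0,0,0],
  [0.5,-3,0,0,0],
  [0.5,-2.5,0,0,0],
  [0.5,-1,0,0,0],
  [0.5,0,0,0,0],
])

```text
time: 10.1
tool_pos: [0.6626, -0.105, 0.1674]
ee_rot: [2.765, 1.566, -0.262]
wrist_force: [-0.1, 0.2, -0.4]
width: 0.0472
```

Run:
```python
from h import *
plan(.449,.2465,.15,94.2)
```

```text
t 10.1 tcp mm [ 662.6 -105.   167.4] shift cm [  1.61 -37.35  17.22] jaw yaw -83.46 tilt [ 0.004 -0.001 -1.   ] J1,J6 [-13.8  69.6] F [-0.1  0.2 -0.4] w 47.2
turn deg -177.66
```

carry_out([
  [0.3,0.1,-1.2,0.5,0],
  [0.3,0.1,-2.2,1.0,0],
  [0.3,0.1,-2.4,1.1,0],
  [0.3,0.1,-2.4,1.1,0],
  [0.3,0.1,-2.4,1.1,0],
  [0.3,0.1,-2.4,1.1,0],
  [0.3,0.1,-2.4,1.1,0],
  [0.3,0.1,-2.4,1.1,0],
  [0.3,0.1,-2.4,1.1,0],
  [0.3,0.1,-2.4,1.1,0],
  [0.3,0.1,-2.4,1.1,0],
  [0.3,0.1,-2.4,1.1,0],
  [0.3,0.1,-2.4,1.1,0],
  [0.3,0.1,-2.4,1.1,0],
  [0.3,0.1,-2.2,1.1,0],
  [0.3,0.1,-1.8,0.9,0],
  [0.3,0,-1.2,0.5,0],
  [0.3,0,0,0,-4],
  [0.3,0,0,0,-8],
  [0.3,0,0,0,-8],
])

```text
time: 12.1
tool_pos: [0.4469, 0.2472, 0.1473]
ee_rot: [-0.007, 1.568, -2.679]
wrist_force: [-1.0, -0.3, -0.2]
width: 0.0655
```

carry_out([
  [0.3,0,0,0,-8.5],
  [0.3,0,0,0,-8.5],
  [0.3,0,0,0,-8.5],
  [0.3,0,0,0,-8.5],
  [0.3,0,0,0,-8.5],
  [0.3,0,0,0,-8.5],
  [0.3,0,0,0,-8.5],
  [0.3,0,0,0,-8.5],
  [0.3,0,0,0,-8.5],
  [0.3,0,0,0,-8.5],
  [0.3,0,0,0,-8.5],
  [0.3,0,0,0,-8.5],
  [0.3,0,0,0,-8.5],
  [0.3,0,0,0,-8.5],
  [0.3,0,0,0,-8.5],
  [0.3,0,0,0,-8.5],
  [0.3,0,0,0,-8.5],
  [0.3,0,0,0,-8.5],
  [0.3,0,0,0,-4.6],
  [0.3,0,0,0,0],
])

```text
time: 14.1
tool_pos: [0.4472, 0.247, 0.1475]
ee_rot: [-2.761, 1.568, -2.689]
wrist_force: [0.2, -0.3, 0.8]
width: 0.0656
```

Run:
```python
from h import *
plan(.449,.2465,.004,94.2)
s=cam("scene")
im=cv2.resize(s["image"][225:375,200:300],None,fx=4,fy=4,interpolation=cv2.INTER_CUBIC)[:,:,::-1]
t=cam("top"); im2=cv2.resize(t["image"][115:265,320:410],None,fx=4,fy=4,interpolation=cv2.INTER_CUBIC)[:,:,::-1]
cv2.imwrite("pics/c8.png",np.clip(np.hstack([im,im2])*1.5,0,255).astype(np.uint8))
```

```text
t 14.1 tcp mm [447.2 247.  147.5] shift cm [14.35 -0.05  0.22] jaw yaw 94.12 tilt [-0.002 -0.001 -1.   ] J1,J6 [ 22.6 -71.6] F [ 0.2 -0.3  0.8] w 65.6
turn deg -0.08
```

View pics/c8.png

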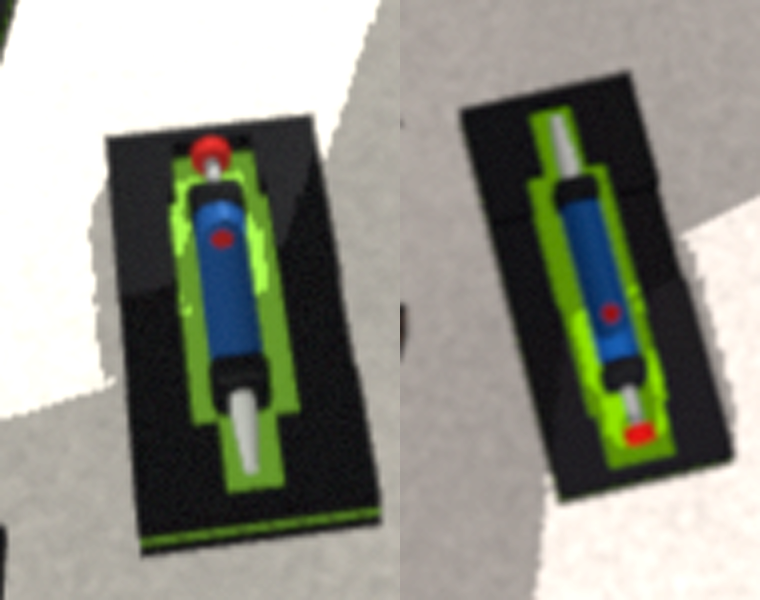

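The pump lies wholly inside its lime outline with the nozzle at the narrow end, and both views agree. Now the driver grasp.

carry_out([
  [0.4,2,-0.1,0.2,0],
  [0.4,2.5,0,0,0],
  [0.4,2.5,0,0,0],
  [0.4,2.5,0,0,0],
  [0.4,2.0,0,0,0],
  [0.4,1.3,0,0,0],
  [0.4,1.0,0,0,0],
  [0.4,0.5,0,0,0],
  [0.4,0,0,0,0],
  [1,0,0,0,0],
  [1,0,0,0,0],
  [1,0,0,0,0],
  [1,0,0,0,0],
  [1,0,0,0,0],
  [1,0,0,0,0],
  [1,0,0,0,0],
])

```text
time: 15.8
tool_pos: [0.4503, 0.2465, 0.0063]
ee_rot: [0.274, 1.57, 0.346]
wrist_force: [-1.0, 0.1, 2.0]
width: 0.0215
```

carry_out([
  [1,-0.5,0,0,0],
  [1,-1,0,0,0],
  [1,-2,0,0,0],
  [1,-2.5,0,0,0],
  [1,-2.5,0,0,0],
  [1,-1.5,0,0,0],
  [1,-1,0,0,0],
  [1,0,0,0,0],
  [1,0,0,0,0],
])

```text
time: 16.7
tool_pos: [0.4498, 0.2463, 0.1155]
ee_rot: [-2.703, 1.57, -2.631]
wrist_force: [-0.9, 0.6, -1.3]
width: 0.0219
```

Run:
```python
from h import *
plan(.4483,-.249,.12,-94.6)
s=cam("scene"); p,R,o=tool(); a=np.arctan2(R[1,1],R[0,1])+np.pi/2; ax=np.array([np.cos(a),np.sin(a),0])
u0,v0=390,100
im=cv2.resize(s["image"][v0:v0+140,u0:u0+130],None,fx=4,fy=4,interpolation=cv2.INTER_CUBIC)[:,:,::-1].copy()
for d in(-.055,.005,.02,.085):
    q=proj(s,p+ax*d+[0,0,-.0045+.011])[0]; cv2.circle(im,(int((q[0]-u0)*4+2),int((q[1]-v0)*4+2)),3,(255,0,255),-1)
cv2.imwrite("pics/c9.png",im)
```

```text
t 16.7 tcp mm [449.8 246.3 115.5] shift cm [ -0.43 -49.39  -3.73] jaw yaw 94.14 tilt [-0.001 -0.    -1.   ] J1,J6 [ 22.4 -71.8] F [-0.9  0.6 -1.3] w 21.9
turn deg -171.26
```

View pics/c9.png

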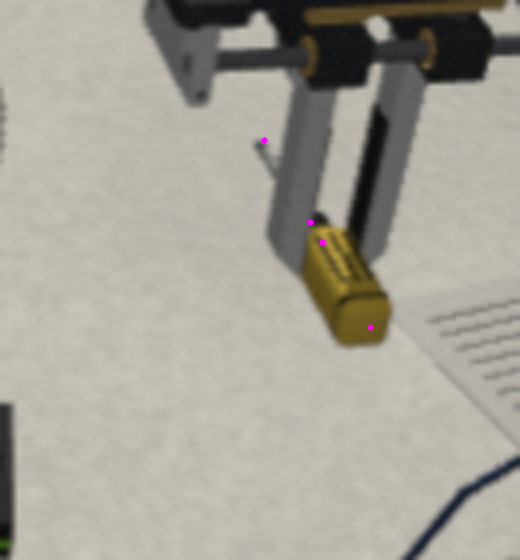

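The driver is held level, handle rear at about (482,181) and blade tip at (455,136) in the full image, within 1–2 px of prediction. Carrying it over, then turning it round.

carry_out([
  [1,0,-1.4,-0.1,0],
  [1,0,-2.4,-0.2,0],
  [1,0,-2.8,-0.2,0],
  [1,0,-2.8,-0.2,0],
  [1,0,-2.8,-0.2,0],
  [1,0,-2.8,-0.2,0],
  [1,0,-2.8,-0.2,0],
  [1,0,-2.8,-0.2,0],
  [1,0,-2.8,-0.2,0],
  [1,0,-2.8,-0.2,0],
  [1,0,-2.8,-0.2,0],
  [1,0,-2.8,-0.2,0],
  [1,0,-2.8,-0.2,0],
  [1,0,-2.8,-0.2,0],
  [1,0,-2.8,-0.2,0],
  [1,0,-2.8,-0.2,0],
  [1,0,-2.8,-0.2,0],
  [1,0,-2.3,-0.2,0],
  [1,0,-1.3,-0.1,0],
  [1,0,0,0,0],
])

```text
time: 18.75
tool_pos: [0.4489, -0.2502, 0.1151]
ee_rot: [2.677, 1.569, 2.747]
wrist_force: [-0.4, 0.7, -0.8]
width: 0.0219
```

carry_out([
  [1,0,0,0,4],
  [1,0,0,0,7],
  [1,0,0,0,8],
  [1,0,0,0,8],
  [1,0,0,0,8],
  [1,0,0,0,8],
  [1,0,0,0,8],
  [1,0,0,0,8],
  [1,0,0,0,8],
  [1,0,0,0,8],
  [1,0,0,0,8],
  [1,0,0,0,8],
  [1,0,0,0,8],
  [1,0,0,0,8],
  [1,0,0,0,8],
  [1,0,0,0,8],
  [1,0,0,0,8],
  [1,0,0,0,8],
  [1,0,0,0,8],
  [1,0,0,0,8],
])

```text
time: 20.75
tool_pos: [0.4497, -0.2474, 0.1157]
ee_rot: [-1.533, 1.57, 2.113]
wrist_force: [-0.0, 0.9, -0.9]
width: 0.0217
```

carry_out([
  [1,0,0,0,8],
  [1,0,0,0,8],
  [1,0,0,0,8],
  [1,0,0,0,6],
  [1,0,0,0,3.7],
  [1,0,0,0,0],
  [1,0,0,0,0],
])

```text
time: 21.45
tool_pos: [0.4498, -0.248, 0.1158]
ee_rot: [-0.937, 1.57, 2.128]
wrist_force: [-0.5, -0.5, 0.0]
width: 0.0217
```

Run:
```python
from h import *
plan(.4483,-.2485,.055,-94.6)
```

```text
t 21.45 tcp mm [ 449.8 -248.   115.8] shift cm [6.08 0.06 0.14] jaw yaw -94.42 tilt [-0.  0. -1.] J1,J6 [-35.2  59.2] F [-0.5 -0.5  0. ] w 21.7
turn deg 0.18
```

carry_out([
  [1,1,0.05,0.1,0.2],
  [1,2,0,0,0],
  [1,2,0,0,0],
  [1,1.2,0,0,0],
  [1,0.7,0,0,0],
  [1,0,0,0,0],
  [1,0,0,0,0],
])

```text
time: 22.15
tool_pos: [0.4493, -0.2496, 0.0475]
ee_rot: [2.549, 1.57, -0.675]
wrist_force: [-0.7, -0.6, 0.0]
width: 0.0215
```

Run:
```python
from h import *
plan(.4483,-.2485,.0163,-94.6)
s=cam("scene"); p,R,o=tool(); a=np.arctan2(R[1,1],R[0,1])+np.pi/2; ax=np.array([np.cos(a),np.sin(a),0])
u0,v0=125,160
im=cv2.resize(s["image"][v0:v0+120,u0:u0+100],None,fx=5,fy=5,interpolation=cv2.INTER_CUBIC)[:,:,::-1].copy()
for d in(-.055,.005,.02,.085):
    q=proj(s,p+ax*d+[0,0,-.0063+.011])[0]; cv2.circle(im,(int((q[0]-u0)*5+2),int((q[1]-v0)*5+2)),3,(255,0,255),-1)
a=np.radians(-4.6);ax=np.array([np.cos(a),np.sin(a),0])
for d in(-.071,.005,.085,.101):
    q=proj(s,np.array([.4483,-.2485,.02])+ax*d)[0]; cv2.circle(im,(int((q[0]-u0)*5+2),int((q[1]-v0)*5+2)),3,(0,0,255),-1)
cv2.imwrite("pics/c10.png",im)
```

```text
t 22.15 tcp mm [ 449.3 -249.6   47.5] shift cm [ 3.12 -0.11  0.11] jaw yaw -94.75 tilt [ 0.001 -0.001 -1.   ] J1,J6 [-35.4  59.4] F [-0.7 -0.6  0. ] w 21.5
turn deg -0.15
```

View pics/c10.png

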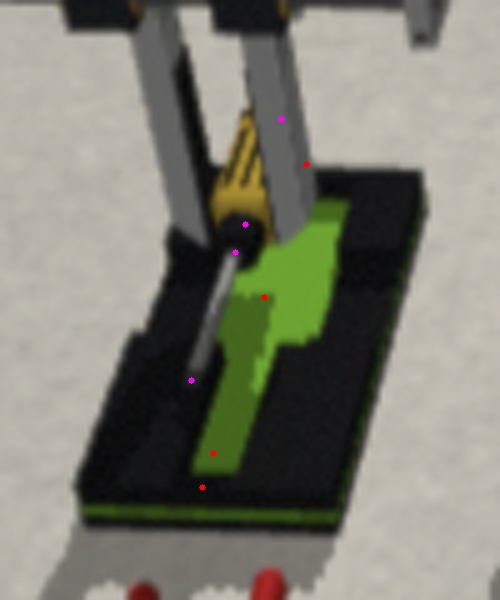

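The measured driver pose matches its markers to within about 1 px, and the cut-out's clearance is ample: the pump slot shows it is per side. A slight trim, then down.

carry_out([
  [1,0.6,-0.13,0.06,-0.6],
  [1,0.8,0,0,0],
  [1,0.6,0,0,0],
  [1,0.4,0,0,0],
  [1,0.3,0,0,0],
  [1,0.2,0,0,0],
  [1,0.1,0,0,0],
  [1,0.1,0,0,0],
  [1,0,0,0,0],
  [1,0,0,0,0],
])

```text
time: 23.2
tool_pos: [0.4486, -0.2481, 0.0163]
ee_rot: [2.456, 1.57, -0.758]
wrist_force: [0.7, 0.3, 0.2]
width: 0.0213
```

carry_out([
  [1,0.05,0,0,0],
  [1,0,0,0,0],
  [1,0.05,0,0,0],
  [1,0,0,0,0],
  [1,0,0,0,0],
])

```text
time: 23.7
tool_pos: [0.4486, -0.2482, 0.0163]
ee_rot: [2.448, 1.57, -0.766]
wrist_force: [-2.7, 2.4, 6.8]
width: 0.0221
```

Contact at the expected height. Release, rise and check.

carry_out([
  [0.72,0,0,0,0],
  [0.6,0,0,0,0],
  [0.5,0,0,0,0],
  [0.5,0,0,0,0],
  [0.5,-0.5,0,0,0],
  [0.5,-2,0,0,0],
  [0.5,-3,0,0,0],
  [0.5,-3,0,0,0],
  [0.5,-3,0,0,0],
  [0.5,-2.0,0,0,0],
  [0.5,-1,0,0,0],
  [0.5,0,0,0,0],
])

```text
time: 24.9
tool_pos: [0.4491, -0.2485, 0.1617]
ee_rot: [2.576, 1.567, -0.638]
wrist_force: [1.0, -0.5, -0.1]
width: 0.047
```

Run:
```python
from h import *
plan(.652,-.244,.15,-84.1)
```

```text
t 24.9 tcp mm [ 449.1 -248.5  161.7] shift cm [  1.23  -1.92 -20.2 ] jaw yaw -94.16 tilt [ 0.003 -0.002 -1.   ] J1,J6 [-35.3  58.9] F [ 1.  -0.5 -0.1] w 47.0
turn deg -10.06
```

carry_out([
  [0.3,0,-0.1,-1.0,0],
  [0.3,0.1,-0.2,-2.0,0],
  [0.3,0.1,-0.2,-2.4,0],
  [0.3,0.1,-0.2,-2.4,0],
  [0.3,0.1,-0.2,-2.4,0],
  [0.3,0.1,-0.2,-2.4,0],
  [0.3,0.1,-0.2,-2.4,0],
  [0.3,0.1,-0.2,-2.4,0],
  [0.3,0.1,-0.2,-1.8,0],
  [0.3,0,-0.2,-1.15,0],
  [0.3,0,0,0,-5],
  [0.3,0,0,0,-5],
  [0.3,0,0,0,0],
  [0.3,0,0,0,0],
])

```text
time: 26.3
tool_pos: [0.6525, -0.2433, 0.1499]
ee_rot: [-0.551, 1.568, 2.691]
wrist_force: [0.2, -0.2, 0.4]
width: 0.0659
```

Run:
```python
from h import *
plan(.6535,-.2435,.003,-84.1)
s=cam("scene"); a=cv2.resize(s["image"][185:345,125:225],None,fx=3.75,fy=3.75,interpolation=cv2.INTER_CUBIC)[:,:,::-1]
t=cam("top"); b=cv2.resize(t["image"][210:330,420:500],None,fx=5,fy=5,interpolation=cv2.INTER_CUBIC)[:,:,::-1]
cv2.imwrite("pics/c11.png",np.clip(np.hstack([a,b])*1.3,0,255).astype(np.uint8))
```

```text
t 26.3 tcp mm [ 652.5 -243.3  149.9] shift cm [14.69  0.05 -0.14] jaw yaw -84.25 tilt [-0.003  0.001 -1.   ] J1,J6 [-25.1  59.1] F [ 0.2 -0.2  0.4] w 65.9
turn deg -0.15
```

View pics/c11.png

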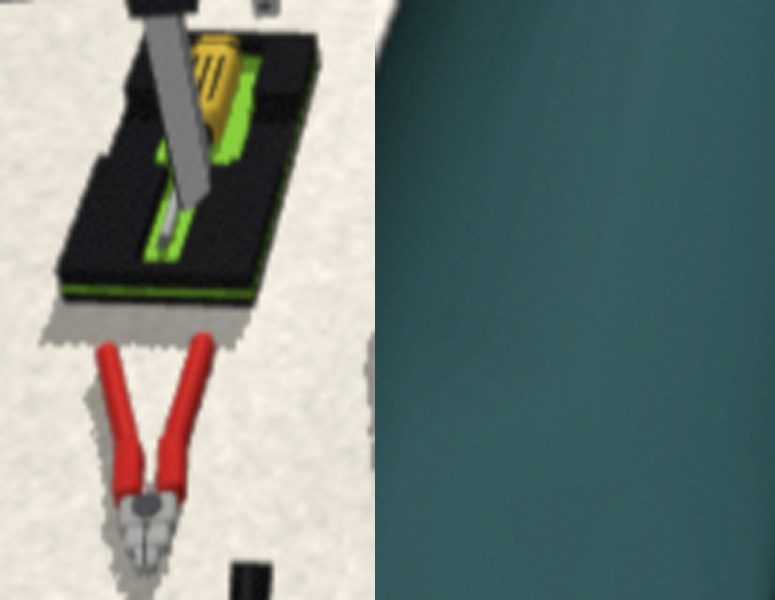

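The driver lies in its slot with the blade inside the lime. The jaw tips are at (164.2,337.8) and the handle ends at (153.5,277) and (179,275) in the scene image. A check of the cutters' origin from these:

Run:
```python
from h import *
s=cam("scene"); w=world(s,[[164.2,337.8],[153.5,276.7],[179.1,274.5]],.008)*1e3; print(w.round(1))
m=w[1:].mean(0); d=(w[0]-m)[:2]; print("len",np.linalg.norm(d),"spread",np.linalg.norm(w[1]-w[2]),"yaw",np.degrees(np.arctan2(d[1],d[0])),"origin",m[:2]+d/np.linalg.norm(d)*75,w[0,:2]-d/np.linalg.norm(d)*48)
```

```text
[[ 704.7 -238.3    8. ]
 [ 580.6 -272.4    8. ]
 [ 577.5 -232.7    8. ]]
len 126.44130640874923 spread 39.902463880613695 yaw 6.453601979547047 origin [ 653.57553668 -244.11682921] [ 656.99503623 -243.73003124]
```

carry_out([
  [0.35,2,0.07,-0.2,0],
  [0.35,2.5,0,0,0],
  [0.35,2.5,0,0,0],
  [0.35,2.5,0,0,0],
  [0.35,2.0,0,0,0],
  [0.35,1.5,0,0,0],
  [0.35,1.0,0,0,0],
  [0.35,0.6,0,0,0],
  [0.35,0,0,0,0],
  [1,0,0,0,0],
  [1,0,0,0,0],
  [1,0,0,0,0],
  [1,0,0,0,0],
  [1,0,0,0,0],
  [1,0,0,0,0],
  [1,0,0,0,0],
])

```text
time: 28.05
tool_pos: [0.655, -0.2444, 0.0065]
ee_rot: [2.555, 1.57, -0.484]
wrist_force: [-0.2, 0.7, 1.8]
width: 0.0275
```

carry_out([
  [1,-0.5,0,0,0],
  [1,-1,0,0,0],
  [1,-2,0,0,0],
  [1,-2.5,0,0,0],
  [1,-2.5,0,0,0],
  [1,-1.5,0,0,0],
  [1,-1,0,0,0],
  [1,0,0,0,0],
  [1,0,0,0,0],
])

```text
time: 28.95
tool_pos: [0.6543, -0.2441, 0.1149]
ee_rot: [-0.493, 1.569, 2.75]
wrist_force: [-0.3, 0.5, -0.7]
width: 0.0274
```

Run:
```python
from h import *
plan(.6555,.2575,.12,-96)
s=cam("scene"); p,R,o=tool(); print(proj(s,p))
for n,z in(("red",.11),):
    for m,st,c in comps(mask(s,n),60):
        ys,xs=np.nonzero(m); w=world(s,np.c_[xs,ys],z)[:,:2]; print(st,c.round(),w.mean(0).round(3))
```

```text
t 28.95 tcp mm [ 654.3 -244.1  114.9] shift cm [ -0.48 -49.89  -5.22] jaw yaw -84.16 tilt [-0.002  0.001 -1.   ] J1,J6 [-25.1  59.1] F [-0.3  0.5 -0.7] w 27.4
turn deg 11.84
[[152.22775798 259.22594069]]
[165 219   7  16  63] [168. 225.] [ 0.578 -0.234]
[138 223  13  42 292] [144. 245.] [ 0.62  -0.262]
[153 244   9  22 113] [157. 255.] [ 0.641 -0.241]
```

carry_out([
  [1,0,-1.4,-0.1,0],
  [1,0,-2.4,-0.2,0],
  [1,0,-2.8,-0.3,0],
  [1,0,-2.8,-0.3,0],
  [1,0,-2.8,-0.3,0],
  [1,0,-2.8,-0.3,0],
  [1,0,-2.8,-0.3,0],
  [1,0,-2.8,-0.3,0],
  [1,0,-2.8,-0.3,0],
  [1,0,-2.8,-0.3,0],
  [1,0,-2.8,-0.3,0],
  [1,0,-2.8,-0.3,0],
  [1,0,-2.8,-0.3,0],
  [1,0,-2.8,-0.3,0],
  [1,0,-2.8,-0.3,0],
  [1,0,-2.8,-0.3,0],
  [1,0,-2.8,-0.3,0],
  [1,0,-2.5,-0.3,0],
  [1,0,-1.6,-0.2,0],
  [1,0,0,0,0],
])

```text
time: 31.0
tool_pos: [0.6555, 0.2601, 0.1148]
ee_rot: [-0.133, 1.569, 3.114]
wrist_force: [0.1, -0.5, -0.9]
width: 0.0277
```

carry_out([
  [1,0,0,0,4],
  [1,0,0,0,4.8],
  [1,0,0,0,3],
  [1,0,0,0,0],
  [1,0,0,0,0],
])

```text
time: 31.5
tool_pos: [0.6567, 0.2565, 0.1158]
ee_rot: [1.101, 1.57, -2.144]
wrist_force: [1.0, 0.4, -0.5]
width: 0.0278
```

Run:
```python
from h import *
plan(.6555,.2575,.05,-96)
```

```text
t 31.5 tcp mm [656.7 256.5 115.8] shift cm [ 6.58 -0.09  0.13] jaw yaw -95.96 tilt [-0.    -0.001 -1.   ] J1,J6 [ 16.7 112.7] F [ 1.   0.4 -0.5] w 27.8
turn deg 0.04
```

carry_out([
  [1,1,-0.08,0.1,0],
  [1,2,0,0,0],
  [1,2,0,0,0],
  [1,1.2,0,0,0],
  [1,0.8,0,0,0],
  [1,0,0,0,0],
  [1,0,0,0,0],
])

```text
time: 32.2
tool_pos: [0.6562, 0.2585, 0.0466]
ee_rot: [-2.867, 1.57, 0.171]
wrist_force: [0.4, 0.7, -1.0]
width: 0.0276
```

Run:
```python
from h import *
plan(.6555,.2575,.0165,-96)
s=cam("scene"); p,R,o=tool(); a=np.arctan2(R[1,1],R[0,1])+np.pi/2; ax=np.array([np.cos(a),np.sin(a),0])
u0,v0=430,210
im=cv2.resize(s["image"][v0:v0+150,u0:u0+130],None,fx=4,fy=4,interpolation=cv2.INTER_CUBIC)[:,:,::-1].copy()
def dot(P,c): q=proj(s,P)[0]; cv2.circle(im,(int((q[0]-u0)*4+2),int((q[1]-v0)*4+2)),3,c,-1)
for d in(-.075,.012,.048): dot(p+ax*d+[0,0,-.0065+.008],(255,0,255))
a=np.radians(-6);ax=np.array([np.cos(a),np.sin(a),0]);ay=np.array([-ax[1],ax[0],0])
for d in(-.093,.064):
    for e in(-.042,.042): dot(np.array([.6565,.2575,.02])+ax*d+ay*e,(0,0,255))
t=cam("top"); b=cv2.resize(t["image"][160:260,145:210],None,fx=4,fy=6,interpolation=cv2.INTER_CUBIC)[:,:,::-1]
cv2.imwrite("pics/c12.png",np.hstack([im,b]))
```

```text
t 32.2 tcp mm [656.2 258.5  46.6] shift cm [3.01 0.11 0.06] jaw yaw -95.95 tilt [ 0.001  0.    -1.   ] J1,J6 [ 16.9 112.9] F [ 0.4  0.7 -1. ] w 27.6
turn deg 0.05
```

View pics/c12.png

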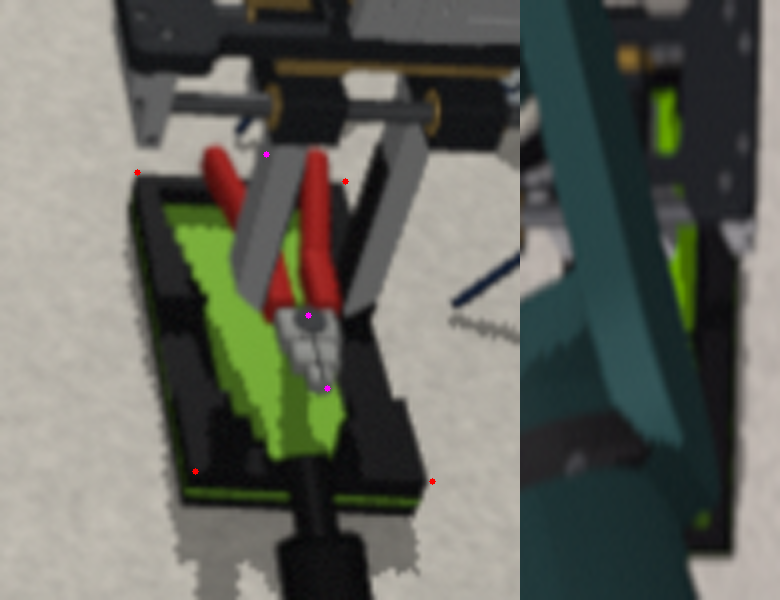

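The cutters hang over the cut-out with the jaws towards its narrow end, tips at about (510,308). The block corners and the cutters show the same 1–2 px offset from prediction, so they agree with each other. Lowering.

carry_out([
  [1,0.6,0.1,0,0.5],
  [1,0.8,0,0,0],
  [1,0.6,0,0,0],
  [1,0.4,0,0,0],
  [1,0.2,0,0,0],
  [1,0.2,0,0,0],
  [1,0.1,0,0,0],
  [1,0,0,0,0],
  [1,0,0,0,0],
])

```text
time: 33.2
tool_pos: [0.6559, 0.2575, 0.0172]
ee_rot: [-2.863, 1.57, 0.166]
wrist_force: [-0.1, 0.1, -0.3]
width: 0.0279
```

carry_out([
  [1,0.05,0,0,0],
  [1,0.05,0,0,0],
  [1,0,0,0,0],
  [1,0.05,0,0,0],
  [1,0,0,0,0],
  [1,0,0,0,0],
])

```text
time: 33.8
tool_pos: [0.6559, 0.2575, 0.0165]
ee_rot: [-2.881, 1.57, 0.148]
wrist_force: [-2.3, -1.6, 5.2]
width: 0.0274
```

carry_out([
  [0.65,0,0,0,0],
  [0.55,0,0,0,0],
  [0.45,0,0,0,0],
  [0.45,0,0,0,0],
  [0.45,-0.5,0,0,0],
  [0.45,-2,0,0,0],
  [0.45,-3,0,0,0],
  [0.45,-3,0,0,0],
  [0.45,-3,0,0,0],
  [0.3,-2.0,0,0,0],
  [0.1,-1,0,0,0],
  [0,0,0,0,0],
])

```text
time: 35.0
tool_pos: [0.6566, 0.2577, 0.1628]
ee_rot: [-2.755, 1.567, 0.274]
wrist_force: [0.2, -0.1, -0.5]
width: 0.0721
```

Run:
```python
from h import *
plan(.659,.0965,.15,0)
```

```text
t 35.0 tcp mm [656.6 257.7 162.8] shift cm [ 1.26 15.99 -2.05] jaw yaw -96.46 tilt [ 0.004  0.001 -1.   ] J1,J6 [ 16.8 113.3] F [ 0.2 -0.1 -0.5] w 72.1
turn deg -96.46
```

carry_out([
  [0,0.2,1.0,-0.1,0],
  [0,0.2,2.2,-0.3,0],
  [0,0.2,2.5,-0.3,0],
  [0,0.2,2.5,-0.3,0],
  [0,0.2,2.5,-0.3,0],
  [0,0.2,2.4,-0.3,0],
  [0,0,1.8,-0.3,0],
  [0,0,1.1,-0.1,0],
  [0,0,0,0,-4.5],
  [0,0,0,0,-8],
  [0,0,0,0,-8],
  [0,0,0,0,-8],
  [0,0,0,0,-8],
  [0,0,0,0,-8],
  [0,0,0,0,-8],
  [0,0,0,0,-8],
  [0,0,0,0,-8],
  [0,0,0,0,-8],
  [0,0,0,0,-8],
  [0,0,0,0,-8],
])

```text
time: 37.0
tool_pos: [0.6573, 0.0965, 0.1478]
ee_rot: [-1.701, 1.57, 2.949]
wrist_force: [-0.6, -0.2, -0.3]
width: 0.0938
```

carry_out([
  [0,0,0,0,-4],
  [0,0,0,0,0],
  [0,0,0,0,0],
])

```text
time: 37.3
tool_pos: [0.6574, 0.0964, 0.148]
ee_rot: [-1.66, 1.57, 3.052]
wrist_force: [0.3, 0.6, 1.1]
width: 0.0934
```

Run:
```python
from h import *
plan(.659,.0965,.016,0)
```

```text
t 37.3 tcp mm [657.4  96.4 148. ] shift cm [ 1.32e+01  1.70e-01 -1.00e-02] jaw yaw -0.02 tilt [-0.001  0.    -1.   ] J1,J6 [3.5 3.5] F [0.3 0.6 1.1] w 93.4
turn deg -0.02
```

carry_out([
  [0,2,0.17,0,0],
  [0,2.5,0,0,0],
  [0,2.5,0,0,0],
  [0,2.5,0,0,0],
  [0,2.0,0,0,0],
  [0,1.0,0,0,0],
  [0,0.6,0,0,0],
  [0,0,0,0,0],
  [1,0,0,0,0],
  [1,0,0,0,0],
  [1,0,0,0,0],
  [1,0,0,0,0],
  [1,0,0,0,0],
  [1,0,0,0,0],
  [1,0,0,0,0],
  [1,0,0,0,0],
])

```text
time: 38.9
tool_pos: [0.6592, 0.0962, 0.0178]
ee_rot: [-0.756, 1.571, -2.327]
wrist_force: [-1.0, -0.1, 2.3]
width: 0.0541
```

carry_out([
  [1,-0.3,0,0,0],
  [1,-0.7,0,0,0],
  [1,-1.5,0,0,0],
  [1,-2,0,0,0],
  [1,-2,0,0,0],
  [1,-1,0,0,0],
  [1,0,0,0,0],
  [1,0,0,0,0],
])

```text
time: 39.7
tool_pos: [0.6591, 0.0962, 0.0923]
ee_rot: [-0.934, 1.571, -2.504]
wrist_force: [-0.2, 0.2, -2.4]
width: 0.0532
```

Run:
```python
from h import *
plan(.4525,.0845,.09,0)
```

```text
t 39.7 tcp mm [659.1  96.2  92.3] shift cm [  0.24 -20.66   1.15] jaw yaw 0.04 tilt [-0. -0. -1.] J1,J6 [3.4 3.4] F [-0.2  0.2 -2.4] w 53.2
turn deg 0.04
```

The reel is held and the wrist feels its weight. Moving it to the insert.

carry_out([
  [1,0,-0.8,0,0],
  [1,0,-1.6,0.1,0],
  [1,0,-2.0,0.1,0],
  [1,0,-2.2,0.1,0],
  [1,0,-2.2,0.1,0],
  [1,0,-2.2,0.15,0],
  [1,0,-2.2,0.15,0],
  [1,0,-2.2,0.15,0],
  [1,0,-2.0,0.1,0],
  [1,0,-1.6,0.1,0],
  [1,0,-1.0,0.1,0],
  [1,0,-0.6,0,0],
  [1,0,0,0,0],
  [1,0,0,0,0],
  [1,1.5,0,0,0],
  [1,1.5,0,0,0],
  [1,0.7,0,0,0],
  [1,0,0,0,0],
  [1,0,0,0,0],
])

```text
time: 41.6
tool_pos: [0.4538, 0.0845, 0.0558]
ee_rot: [1.468, 1.57, -0.102]
wrist_force: [0.1, -0.6, -1.4]
width: 0.0538
```

Run:
```python
from h import *
plan(.4525,.0845,.028,0)
s=cam("scene")
a=cv2.resize(s["image"][155:275,300:430],None,fx=5,fy=5,interpolation=cv2.INTER_CUBIC)[:,:,::-1].copy()
p,R,o=tool()
for dz,r in((-.0178,.0275),(.0242,.0275)):
    P=[[p[0]+r*np.cos(t),p[1]+r*np.sin(t),p[2]+dz] for t in np.arange(0,6.3,.1)]
    cv2.polylines(a,[((proj(s,P)-[300,155])*5+2).astype(np.int32)],True,(255,0,255),1)
P=[[.4525+.0355*np.cos(t),.0845+.0355*np.sin(t),.02] for t in np.arange(0,6.3,.1)]
cv2.polylines(a,[((proj(s,P)-[300,155])*5+2).astype(np.int32)],True,(0,0,255),1)
cv2.imwrite("pics/c13.png",a)
```

```text
t 41.6 tcp mm [453.8  84.5  55.8] shift cm [ 2.78 -0.13  0.  ] jaw yaw 0.04 tilt [ 0. -0. -1.] J1,J6 [3.5 3.5] F [ 0.1 -0.6 -1.4] w 53.8
turn deg 0.04
```

View pics/c13.png

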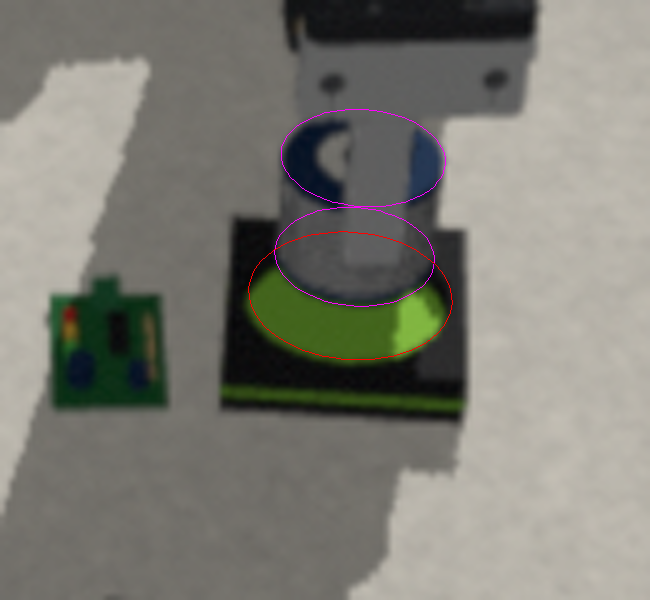

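The reel outline matches prediction, and the cut-out's red outline follows the lime edge. The board is untouched. Lowering.

carry_out([
  [1,0.6,-0.1,0,0],
  [1,0.8,0,0,0],
  [1,0.6,0,0,0],
  [1,0.3,0,0,0],
  [1,0.2,0,0,0],
  [1,0.1,0,0,0],
  [1,0.1,0,0,0],
  [1,0,0,0,0],
  [1,0,0,0,0],
])

```text
time: 42.55
tool_pos: [0.4524, 0.0846, 0.0286]
ee_rot: [1.413, 1.57, -0.158]
wrist_force: [0.3, 0.2, -2.1]
width: 0.0538
```

carry_out([
  [1,0.05,0,0,0],
  [1,0.05,0,0,0],
  [1,0,0,0,0],
  [1,0,0,0,0],
])

```text
time: 42.95
tool_pos: [0.4524, 0.0845, 0.0277]
ee_rot: [1.412, 1.57, -0.158]
wrist_force: [-0.3, 0.3, -0.9]
width: 0.0536
```

carry_out([
  [1,0.05,0,0,0],
  [1,0,0,0,0],
  [1,0.03,0,0,0],
  [1,0,0,0,0],
  [1,0,0,0,0],
])

```text
time: 43.45
tool_pos: [0.4525, 0.0845, 0.0276]
ee_rot: [1.281, 1.57, -0.289]
wrist_force: [-2.5, -0.4, 5.7]
width: 0.0532
```

Contact. Release, rise, and move the arm aside so the top view is clear.

carry_out([
  [0.3,0,0,0,0],
  [0.2,0,0,0,0],
  [0.1,0,0,0,0],
  [0,0,0,0,0],
  [0,-0.5,0,0,0],
  [0,-2,0,0,0],
  [0,-3,0,0,0],
  [0,-3,0,0,0],
  [0,-3,0,0,0],
  [0,-3,0,0,0],
  [0,-1.5,0,0,0],
  [0,0,-1,0,0],
  [0,0,-2,0,0],
  [0,0,-2.5,0,0],
  [0,0,-2.5,0,0],
  [0,0,-2.5,0,0],
  [0,0,-2,0,0],
  [0,0,-1,0,0],
  [0,0,0,0,0],
])

```text
time: 45.35
tool_pos: [0.3161, 0.0845, 0.186]
ee_rot: [-1.047, 1.571, -2.617]
wrist_force: [0.6, -0.0, -0.1]
width: 0.094
```

Run:
```python
from h import *
plan(.4525,.0845,.028,0)
s=cam("scene"); t=cam("top")
f=lambda i,u,v,w,h,W,H:cv2.resize(i["image"][v:v+h,u:u+w],(W,H),interpolation=cv2.INTER_CUBIC)
a=np.hstack([f(t,145,160,65,100,195,300),f(t,330,125,80,120,200,300),f(t,425,215,70,110,190,300),f(t,245,265,95,70,215,300)])
b=np.hstack([f(s,455,245,85,100,250,300),f(s,135,185,85,90,280,300),f(s,300,180,110,130,270,300)])
cv2.imwrite("pics/c14.png",np.clip(np.vstack([a,b])[:,:,::-1]*1.3,0,255).astype(np.uint8))
print(t["image"].shape,[ (c.round(),st[4]) for m,st,c in comps(mask(t,"red"),20)])
```

```text
t 45.35 tcp mm [316.1  84.5 186. ] shift cm [1.579e+01 1.364e+01 1.000e-02] jaw yaw 0.06 tilt [-0. -0. -1.] J1,J6 [5.  4.9] F [ 0.6 -0.  -0.1] w 94.0
turn deg 0.06
(480, 640, 3) [(array([613.,  61.]), np.int32(29)), (array([462.,  67.]), np.int32(77)), (array([ 93., 107.]), np.int32(82)), (array([181., 218.]), np.int32(178)), (array([169., 219.]), np.int32(166))]
```

View pics/c14.png

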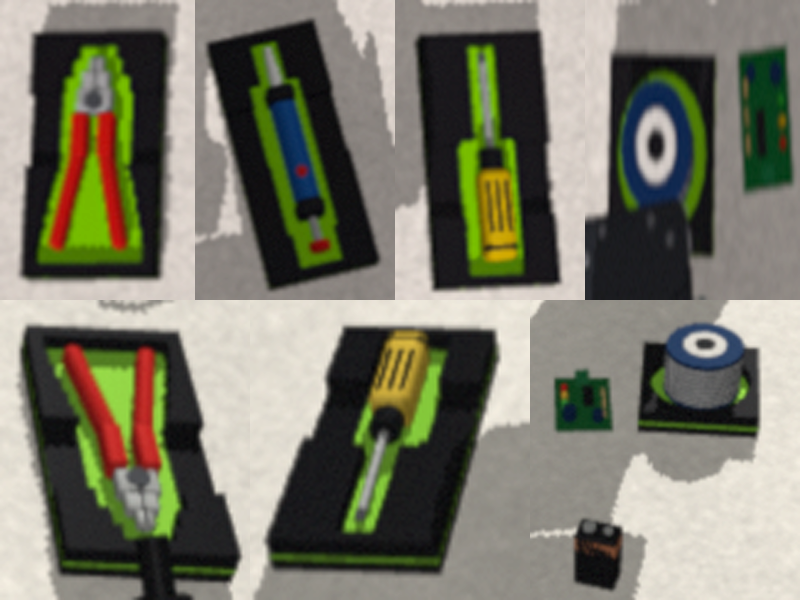

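All four are seated: cutters, pump and driver lie within their lime outlines the right way round, and the reel stands level in its cut-out. The board and battery look unmoved. Handing in.

Run:
```python
from bench import robot
print(robot.close_job())
```

```text
the job is handed in; nothing more can be done
None
```

I put the pump, screwdriver, side cutters and reel back, in that order, each into its own insert. I handed in at about 45 s of the 106 s allowed; no verdict was reported.

**Placing:** Each tool was lowered until I felt light contact (about 4–7 N) within about 0.3 mm of the height expected for the green floor. I then released it and lifted the gripper straight up.

**Last checks:** The final top and scene pictures show the pump, screwdriver and cutters the right way round and inside their lime outlines. The reel stands level in its cut-out. In the top picture the gripper hid part of the reel insert, so there I relied on the scene view.

**Board and battery:** Both look where they were, judged by eye only; I did not measure them before and after.

**Disagreement:** The two cameras differed by about 2–3 mm in y. I used the average, or the scene view on the robot's right where the pump grasp agreed with it. This was well within the clearance of the cut-outs.

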